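Hook the specimen tray out from under its dust hood

ROBOT

A 6-joint arm with a two-finger parallel gripper is mounted at the origin on a cart in front of the work surface, level with it; the furniture and walls round the work are solid. World frame = base frame: x ahead of the robot, y to its left, z up, the work surface at z = 0. Lengths are in m, angles in rad, forces in N, time in s.
With the tool pointing down it reaches from about 0.325 to 0.875 m from the base axis. Payload 4.4 kg.
Tool frame: the origin (TCP) lies at the very end of the fingers, on their centre line; the grasp point (between the pads) lies 19 mm behind it (env.tcp_to_grasp is the z of the grasp point in the tool frame, in m); z points along the fingers, y is the line along which they close (so a half turn about z gives the same grasp; the last joint's range is limited). The gripper opens to 85 mm and grips with 20 to 120 N. Pads are 22 mm wide; open, the fingers measure 114 mm over their backs; the gripper's body (76 mm by 85 mm) begins 54 mm behind the grasp point. The pads swing forward as they close: fully open they stand 13 mm farther back than shut.
Start: joints at [-1.409, 0.207, 1.542, -0, 1.393, -0.15], TCP at [0.176, -0.547, 0.204] pointing down, gripper open.
Joint ranges: [-2.73, 2.73], [-0.86, 2.22], [0.23, 2.46], [-1.11, 4.25], [0.08, 2.63], [-2.82, 2.82]. Speed limits (rad/s): [2.79, 2.79, 3.14, 3.14, 3.14, 3.14].

INTERFACE

Orientations are given as [roll, pitch, yaw] about the fixed x, y, z axes, in that order (R = Rz(yaw) Ry(pitch) Rx(roll)).
In Python, from workcell import env gives the robot as it stands.
- The arm moves only by the tool servo_tool, never from a script. Its argument "rows" is a list that holds one entry, the list of rows, each a list of 4 numbers: the shift along the tool's x, y, z in m, then the turn about the tool's z in degrees. A call has 1 to 20 rows; each row shifts and turns the commanded pose from where the row before left it, along the tool's axes as they then stand; what a row does not reach is not made up. A row lasts 1/12 s, in which the tool goes at most 41.7 mm and 7.16 degrees, less where a joint would pass 70% of its speed; a pose out of reach is approached as far as the arm can. A call is refused whole if a number of a shift passes 0.0417 or a number of a turn 7.16, either way. A call with a gripper value outside its range is refused whole. "claw" is the opening, from 0 (shut) to 1 (fully open), set as the call begins (left out, the last holds). The fingers move at their own pace and stop on an object; "grip_force" is the grip in N (left out, the last holds). Time passes only in rows, so rows that do not move let the fingers close. It gives the time, the measured TCP pose, the force, the opening and the grip force at its end, in the units of the state.
- env.observe(): the state, without advancing time (a new reading comes with each control period).
- env.capture(name): name is "scene" or "side" or "wrist"; returns the picture (420x560x3 uint8, red, green, blue); there is no depth.
- env.camera_model(name): a dict with "mtx" (3x3 intrinsics, pixels), "dist" ([k1, k2, p1, p2, k3] as OpenCV has them; the pictures are not rectified), "R" (3x3) and "t" (3): a world point X has camera coordinates R X + t. Camera axes: x right, y down, z forward; pixel columns grow to the right and rows downward; lengths in m; the calibration is good to about 2 mm. A picture is of the moment at which its call begins: read the wrist's pose just before it. camera_model takes no time and is no camera call; for the wrist camera it gives the pose at the moment of the call.
- env.close_job(): hands the job in; it is judged then, once.
The state is a dict: "clock": time; "joint_pos": joint angles; "joint_velocities": joint speeds; "effort": joint torques, N m; "tool_pos": TCP position; "eef_rot": TCP orientation; "wrist_force": force on the tool from outside, world axes, zero at the start; "torque": the same for the moment, N m; "opening": opening from 0.0 (shut) to 1.0 (fully open); "gripper_force": force on a finger pad.
Only numpy, scipy, OpenCV 4.12 (cv2) and the standard library are available. Lean on these libraries where they do the work, as an engineer would, in place of code of your own. Each camera call takes 0.05 s, during which the arm holds its last target. There are 200 camera calls.

TASK

Pick up the orange-handled hook, reach under the clear hood with it, hook it behind the steel bail of the blue specimen tray and draw the tray out until it presses the red sprung stop with about 13 N (at least 10 N, never above 18 N) for a good half second. Then unhook and lay the hook back on its black mat as it lay, standing on its flat underside. Only the hook may touch the tray; keep both specimens seated in it, do not bang the hood, and leave the other things where they are.

Things in the scene. Friction and masses are not known exactly. Their poses are not given: they have to be found in the camera images.
- guide: fixed slide plate 235x104x4 mm with clear hood. Origin: plate underside on its centre line, below the hood's front edge; +x along the slide into the hood, z up. Plate x -90 to 145 mm; dark side rails, inner faces y +-44 mm, whose lips (y +-38, top 22.5 mm above bench) hold the tray down. Hood x 0 to 145, 104 mm wide inside, open only to -x, roof underside 104, top 108 mm above bench
- stop: fixed dark block 14x36x13 mm (top 17 mm above bench) on the plate's near end with a red sprung pad (30 mm wide, top 15 mm above bench). Origin: centre of the block's underside, axes as guide. Pad face anywhere from x = 23 to 49 mm (guide x = -55 to -29): set anew each time, not reported, to be felt. The pad yields from about 6 N, then 3 N per mm; solid after 6 mm
- tray: loose blue tray 90x84x14 mm, 0.3 to 0.65 kg loaded, sliding on the plate between the rails (2 mm play each side), under their lips (1.5 mm play). Origin: centre of its underside; +x into the hood, as guide. Near face at x = -45 mm. Starts with its origin 65 to 85 mm inside the hood's edge. Sliding it takes about 1 to 6 N, 1 or 2 N more when pressed on the stop
- bail (a point): middle of the crossbar of the tray's steel bail: 6 mm bar along the tray's y, 38 mm above the tray's underside (42 above bench), at tray x = -35 mm, on 6 mm posts at y = +-24 mm (42 mm clear between). Behind it (+x) the space is free down to the tray top (14 mm) for 36 mm. Axes as tray
- nest_left (a point): centre of the floor of the tray's round nest at +y: 32 mm wide, 6 mm deep; a specimen's origin lies on it when it is seated. Axes as the tray.
- nest_right (a point): the same for the nest at -y.
- puck_1: black round specimen 30 mm across, 16 mm high, loose in the left nest; origin: centre of its underside
- puck_2: black round specimen 30 mm across, 18 mm high, loose in the right nest; origin: centre of its underside
- hook: hook tool, 0.13 kg: orange handle block 66 long (x), 20 wide (y), 40 mm high; origin: centre of its underside, z up. From its +x end an 8 mm steel rod runs 30 mm above the underside to x = 140 mm, then turns straight down to the underside's level. Stands by itself on its handle; grip it across the 20 mm from above
- hook_tip (a point): lower end of the hook's 8 mm down-turned tip, at (140, 0, 0) mm in the hook's frame; the tip reaches 26 mm below the rod's underside
- mat: fixed black rubber mat 230 x 90 x 3 mm on the bench where the hook lies. Origin: on the bench under the place of the hook's origin; the mat runs from x = -60 to +170 mm, y = +-45 mm; the hook lies along its x, tip to +x.
- oil_bottle: bystander: cream oil bottle with a red nozzle, 48 mm across, 160 mm high, origin at the centre of its underside
- bar_end: bystander: brown round bar end standing up, 32 mm across, 48 mm high, origin at the centre of its underside
- tape_roll: bystander: yellow tape roll lying flat, 70 mm across, 18 mm high, origin at the centre of its underside
Things that resemble listed ones, but are neither listed nor needed, are in the scene too. There is more than one size of the hook; the one meant has the size given above.

How it is judged:
On the way, in this order (a step that is already met when the one before it is completed fails the run):
1. the hook's tip is down behind the tray's bail, between its posts (x of hook_tip in the frame of bail between 0.003 and 0.04 m and y of hook_tip in the frame of bail between -0.021 and 0.021 m and z of hook_tip in the frame of bail below -0.006 m), for 0.1 s.
2. the tray is drawn against the sprung stop with at least 10 N for 0.4 s, the hook still behind the bail (contact force between tray and stop above 10 N and contact force between hook and tray above 4 N and x of hook_tip in the frame of bail above 0.003 m), for 0.4 s.
At the end, for the whole second after the job is handed in: Tray flat, origin 25 mm before to 32 mm behind the hood's front edge along the slide, turned under 0.08 rad; specimens within 6 mm of their nests' centres; hook upright on the mat (tilt < 0.1 rad), origin within 30 mm and direction within 0.25 rad of the mat's, tip to +x; tray and hook at rest (x of tray in the frame of guide between -0.025 and 0.032 m and angle between the x axis of tray and the x axis of guide, either way round below 0.08 rad and angle between tray's own z axis and vertical below 0.05 rad and height (world z) of each of tray, hook below 0.008 m and distance between puck_1 and nest_left below 0.006 m and distance between puck_2 and nest_right below 0.006 m and horizontal distance between hook and mat below 0.03 m and angle between the x axis of hook and the x axis of mat, either way round below 0.25 rad and x of hook_tip in the frame of mat above 0.08 m and angle between hook's own z axis and vertical below 0.1 rad and linear speed of each of hook, tray below 0.02 m/s); the robot touches nothing.
It fails at once if the tray is pressed on the stop with more than 18 N (contact force between tray and stop above 18 N).
It fails at once if the gripper or arm touches the tray (contact force between any of the fingers, the arm and tray above 1 N).
It fails at once if the hood or slide is banged with hook or arm (over 15 N) (contact force between any of hook, the arm, the fingers and guide above 15 N).
It fails at once if a specimen is tipped or lifted out of its nest (distance between puck_1 and nest_left above 0.015 m or distance between puck_2 and nest_right above 0.015 m).
It fails at once if a bystander is moved by more than 20 mm (distance of any of oil_bottle, bar_end, tape_roll from where it was at the start of the episode above 0.02 m).
It also fails if it takes over 72 s, if anything falls off the work surface, if the arm or the gripper's body presses on something with over 40 N, if the wrist force passes 120 N, or if a joint passes its speed limit or range.

## Working session

There is one attempt and no reset: what is moved stays moved. The work goes in short steps, Python scripts to look and compute and a tool call to move; the robot and the scene stay as the last step left them, time stands still between calls to the robot, and variables do not carry over. Pictures are saved under pics/ and viewed, at most 13 in all, crops included, and the job is handed in when it is done.

Besides the shell and the picture viewer there is one more tool, called after "Request:" by a JSON object that holds its "method" and its "body". servo_tool: Moves the arm, as the interface text tells. Its arguments: {"type":"object","properties":{"rows":{"type":"array"},"claw":{"type":"number"},"grip_force":{"type":"number"}},"required":["rows"]}

```bash
ls; mkdir -p pics
cat > h.py <<'E'
import numpy as np, cv2
from workcell import env
def cap(n,f):
    m=env.camera_model(n); im=env.capture(n); cv2.imwrite(f'pics/{f}.png',im[:,:,::-1]); np.savez(f'pics/{f}.npz',**{k:np.array(m[k]) for k in('mtx','dist','R','t')}); return im,m
def load(f): return cv2.imread(f'pics/{f}.png')[:,:,::-1],dict(np.load(f'pics/{f}.npz'))
def ray(m,uv):
    p=cv2.undistortPoints(np.array(uv,float).reshape(-1,1,2),np.array(m['mtx']),np.array(m['dist'])).reshape(-1,2)
    R=np.array(m['R']);t=np.array(m['t']); return -R.T@t,np.c_[p,np.ones(len(p))]@R
def onz(m,uv,z):
    c,d=ray(m,uv); return c+d*((z-c[2])/d[:,2])[:,None]
def proj(m,X):
    R=np.array(m['R']);return cv2.projectPoints(np.array(X,float).reshape(-1,3),cv2.Rodrigues(R)[0],np.array(m['t'],float),np.array(m['mtx']),np.array(m['dist']))[0].reshape(-1,2)
def tri(m1,u1,m2,u2):
    A=np.zeros((3,3));b=np.zeros(3)
    for m,u in((m1,u1),(m2,u2)):
        c,d=ray(m,[u]);d=d[0]/np.linalg.norm(d[0]);P=np.eye(3)-np.outer(d,d);A+=P;b+=P@c
    return np.linalg.solve(A,b)
E
python3 - <<'E'
from h import *
a,_=cap('scene','s1');b,_=cap('side','d1');w,_=cap('wrist','w1')
print(env.observe()['clock'],env.observe()['tool_pos'],env.observe()['eef_rot'])
for n in('scene','side'):
    m=env.camera_model(n);print(n,-np.array(m['R']).T@m['t'])
E
```

```text
pics
0.15 [ 0.1762764  -0.54662943  0.20293378] [-3.13975373e+00 -2.95638912e-04  3.11792801e-01]
scene [-0.47428861 -0.6230621   0.59828059]
side [-0.10024058  0.58404635  0.90536307]
```

View pics/s1.png

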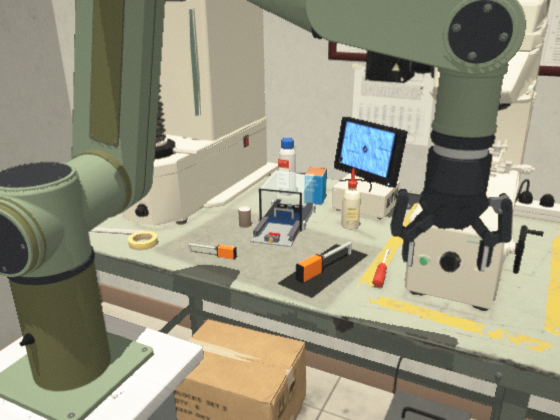

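View pics/d1.png

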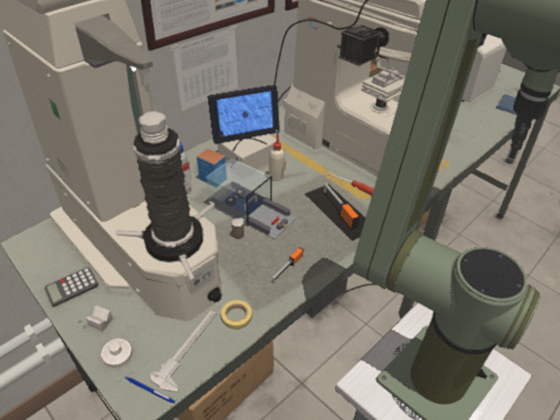

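The scene view shows an orange hook on the black mat (about 325,262) and a smaller orange one lying off the mat (215,250). In the side view they are at (345,208) and (290,262). The hood and tray are at scene (280,215) and side (260,205). I'll enlarge to confirm which hook is meant.

Run:
```python
from h import *
a,ma=load('s1');b,mb=load('d1')
for im,m,n in((a,ma,'s'),(b,mb,'d')):
    h=cv2.cvtColor(np.ascontiguousarray(im),cv2.COLOR_RGB2HSV)
    k=cv2.inRange(h,(5,170,120),(18,255,255))
    c,_=cv2.findContours(k,0,2)
    for x in c:
        if cv2.contourArea(x)>60:
            q=cv2.approxPolyDP(x,2,True).reshape(-1,2);print(n,cv2.contourArea(x),q.tolist());print(onz(m,q,.043)[:,:2].round(3).tolist())
A=cv2.resize(np.ascontiguousarray(a[175:295,225:365]),None,fx=4,fy=4,interpolation=2)
A=A[:,:,::-1];B=cv2.resize(np.ascontiguousarray(b[160:280,225:375]),None,fx=4,fy=4,interpolation=2)[:,:,::-1]
cv2.imwrite('pics/c1.png',A);cv2.imwrite('pics/c2.png',B)
```

```text
s 336.5 [[320, 256], [315, 255], [299, 263], [304, 267], [304, 281], [320, 272]]
[[0.47, -0.254], [0.469, -0.242], [0.422, -0.225], [0.411, -0.241], [0.36, -0.264], [0.406, -0.28]]
s 150.5 [[218, 246], [219, 256], [233, 257], [233, 247]]
[[0.415, -0.026], [0.376, -0.054], [0.385, -0.084], [0.425, -0.06]]
d 71.5 [[299, 248], [291, 256], [294, 262], [301, 255]]
[[0.442, -0.03], [0.437, 0.004], [0.418, 0.012], [0.422, -0.017]]
d 100.0 [[342, 205], [352, 218], [357, 216], [348, 204]]
[[0.474, -0.236], [0.421, -0.215], [0.417, -0.231], [0.465, -0.252]]
```

View pics/c1.png

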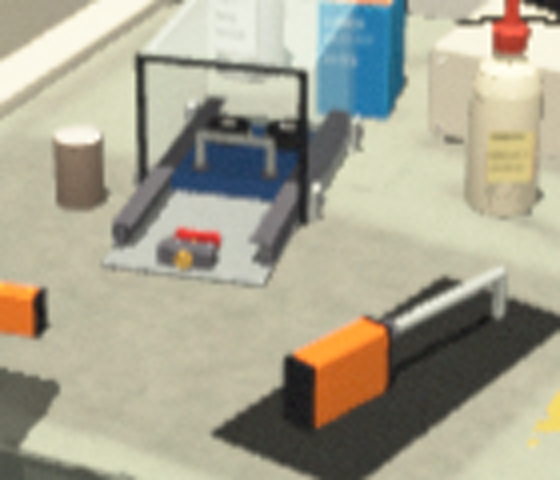

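View pics/c2.png

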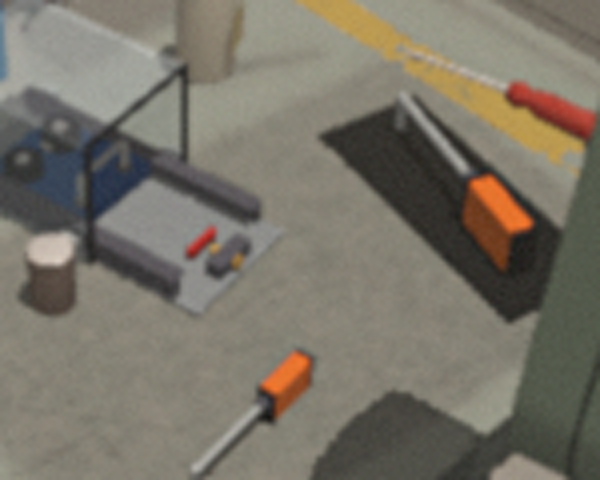

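The crops confirm it. The hook standing on the black mat has the larger handle, a rod and a down-turned tip at c1 (503,270→315). The orange one off the mat is smaller, with a thin straight rod, so it is a decoy. Next I triangulate.

Run:
```python
from h import *
_,ma=load('s1');_,mb=load('d1')
S=lambda x,y:(x/4+225-.4,y/4+175-.4)
D=lambda x,y:(x/4+225-.4,y/4+160-.4)
P={'plateL':((104,265),(194,314)),'plateR':((267,285),(285,232)),'hoodL':((139,56),(88,148)),'hoodR':((305,73),(185,69)),'tiptop':((503,268),(403,94)),'tipbot':((500,317),(402,128)),
'hb':((312,362),(530,232)),'hf':((388,322),(502,172)),'bailL':((200,130),None)}
for k,(s,d) in P.items():
    if d: print(k,tri(ma,S(*s),mb,D(*d)).round(4))
print('handle top corners scene z.043',onz(ma,[S(287,358),S(313,362),S(365,317),S(388,322)],.043)[:,:2].round(4).tolist())
print('side',onz(mb,[D(464,213),D(508,270-0),D(478,172),D(532,230),D(510,238)],.043)[:,:2].round(4).tolist())
print('plate',onz(ma,[S(104,265),S(267,285)],.004).round(4).tolist(),onz(mb,[D(194,314),D(285,232)],.004).round(4).tolist())
print('hood',onz(ma,[S(139,56),S(305,73)],.108).round(4).tolist(),onz(mb,[D(88,148),D(185,69)],.108).round(4).tolist())
print('mat',onz(ma,[S(213,433),S(350,480),S(445,277),S(560,315)],.003).round(4).tolist(),onz(mb,[D(510,322),D(320,138),D(402,85)],.003).round(4).tolist())
print('bail z.045',onz(ma,[S(200,130),S(274,142)],.045).round(4).tolist(),'side',onz(mb,[D(82,174),D(128,140)],.045).round(4).tolist())
```

```text
plateL [ 0.5442 -0.0379 -0.0015]
plateR [ 0.5602 -0.142  -0.0012]
hoodL [ 0.6279 -0.0204  0.1052]
hoodR [ 0.6482 -0.1272  0.1034]
tiptop [ 0.5792 -0.2855  0.0337]
tipbot [ 0.5771 -0.2857  0.0021]
hb [ 0.4178 -0.2333  0.0392]
hf [ 0.4642 -0.2585  0.0474]
handle top corners scene z.043 [[0.4155, -0.2218], [0.4175, -0.236], [0.4751, -0.2418], [0.4752, -0.2554]]
side [[0.4556, -0.2083], [0.399, -0.1866], [0.4767, -0.2483], [0.4126, -0.229], [0.4179, -0.2118]]
plate [[0.5352, -0.0432, 0.004], [0.554, -0.1458, 0.004]] [[0.54, -0.0339, 0.004], [0.5547, -0.1364, 0.004]]
hood [[0.6242, -0.0231, 0.108], [0.642, -0.131, 0.108]] [[0.6239, -0.0172, 0.108], [0.6415, -0.1211, 0.108]]
mat [[0.3892, -0.1905, 0.003], [0.3785, -0.2743, 0.003], [0.6116, -0.239, 0.003], [0.5948, -0.3172, 0.003]] [[0.389, -0.184, 0.003], [0.6096, -0.2301, 0.003], [0.6101, -0.3229, 0.003]]
bail z.045 [[0.664, -0.0458, 0.045], [0.6668, -0.0984, 0.045]] side [[0.663, -0.0432, 0.045], [0.6683, -0.0911, 0.045]]
```

Hook yaw ≈ -19°, origin ≈ (0.445, -0.239). The guide origin is ≈ (0.637, -0.073) at yaw ≈ 10°. I'll go above the hook.

Request:
{"method": "servo_tool", "body": {"rows": [[[0.025, -0.0151, 0, 0], [0.025, -0.0151, 0, 0], [0.025, -0.0151, 0, 0], [0.025, -0.0151, 0, 0], [0.025, -0.0151, 0, 0], [0.025, -0.0151, 0, 0], [0.025, -0.0151, 0, 0], [0.025, -0.0151, 0, 0], [0.025, -0.0151, 0, 0], [0.025, -0.0151, 0, 0], [0.025, -0.0151, 0, 0], [0.025, -0.0151, 0, 0], [0.025, -0.0151, 0, 0], [0.025, -0.0151, 0, 0], [0, 0, 0, 6.15], [0, 0, 0, 6.15], [0, 0, 0, 6.15], [0, 0, 0, 6.15], [0, 0, 0, 6.15], [0, 0, 0, 6.15]]], "claw": 1.0}}

```text
clock: 1.82
tool_pos: [0.4444, -0.2384, 0.2035]
eef_rot: [-3.141, 0.001, -0.337]
wrist_force: [-0.4, -0.4, -0.3]
opening: 1.003
gripper_force: 0.0
```

Run:
```python
from h import *
o=env.observe();print(o['clock'],o['tool_pos'],np.degrees(o['eef_rot']),o['wrist_force'])
w,m=cap('wrist','w2')
print(proj(m,[[.445,-.239,.043],[.578,-.2855,.003]]))
h=cv2.cvtColor(np.ascontiguousarray(w),cv2.COLOR_RGB2HSV)
k=cv2.inRange(h,(4,150,90),(19,255,255))
for x in cv2.findContours(k,0,2)[0]:
    if cv2.contourArea(x)>150: print(cv2.contourArea(x),cv2.approxPolyDP(x,3,True).reshape(-1,2).tolist())
```

```text
1.8167 [ 0.44443364 -0.23838019  0.20346937] [-1.79985090e+02  4.77948970e-02 -1.93263414e+01] [-0.36671818 -0.43668806 -0.29252015]
[[274.43506908 182.31670747]
 [274.37426962  43.29516397]]
335.5 [[110, 225], [86, 238], [87, 246], [91, 248], [113, 236]]
1088.5 [[266, 153], [263, 206], [281, 208], [283, 155]]
```

View pics/w2.png

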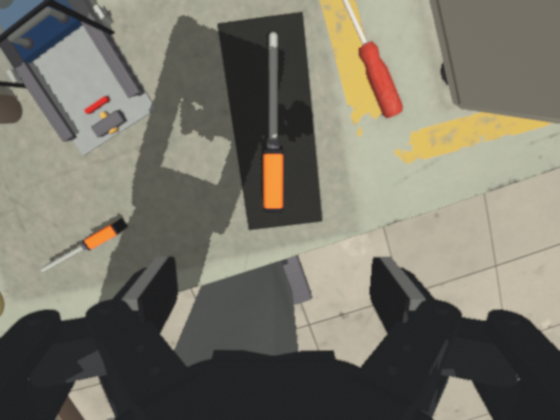

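The wrist view shows the hook handle at (273,181), rod up to the tip at (273,38), mat corners (219,24),(303,12),(322,219),(249,229), and plate and stop at upper left (red pad 97,104).

Run:
```python
from h import *
w,m=load('w2');_,ma=load('s1')
c=onz(m,[(266,153),(283,155),(263,206),(281,208)],.043);print(c.round(4)[:,:2].tolist())
f=c[:2].mean(0);b=c[2:].mean(0);d=f-b;print('mid',(f+b)/2,'len',np.hypot(*d[:2]),'yaw',np.degrees(np.arctan2(d[1],d[0])))
q=onz(m,[(219,24),(303,12),(322,219),(249,229)],.003);print('mat',q.round(4)[:,:2].tolist())
for i,j in((3,0),(2,1)):
    d=q[i]*-1+q[j];print(np.degrees(np.arctan2(d[1],d[0])),np.hypot(*d[:2]))
print('rod',onz(m,[(273.5,137),(273.5,38)],.037).round(4)[:,:2].tolist())
for u,s in (((273.5,36),(503,268)),((274,209),(300,360))):
    print('tri',tri(m,u,ma,(s[0]/4+224.6,s[1]/4+174.6)).round(4))
print('plate',onz(m,[(82,154),(152,102)],.004).round(4)[:,:2].tolist(),'red',onz(m,[(86,110),(108,97)],.015).round(4)[:,:2].tolist())
```

```text
[[0.4763, -0.2409], [0.4687, -0.2565], [0.425, -0.2192], [0.4166, -0.2364]]
mid [ 0.44665726 -0.23826061  0.043     ] len 0.05576548609186472 yaw -21.965515911937935
mat [[0.6152, -0.2374], [0.597, -0.3235], [0.3763, -0.2754], [0.3932, -0.1885]]
-12.436435460785665 0.22725175495805522
-12.290006370665461 0.22593064290056586
rod [[0.4885, -0.2532], [0.5764, -0.284]]
tri [ 0.5789 -0.2853  0.0344]
tri [ 0.4177 -0.2287  0.0422]
plate [[0.5428, -0.038], [0.5668, -0.1394]] red [[0.5829, -0.0711], [0.5865, -0.1001]]
```

Request:
{"method": "servo_tool", "body": {"rows": [[[0.003, -0.002, 0.0161, 0.6], [0, 0, 0.0161, 0], [0, 0, 0.0161, 0], [0, 0, 0.0161, 0], [0, 0, 0.0161, 0], [0, 0, 0.0161, 0], [0, 0, 0.0161, 0], [0, 0, 0.0161, 0], [0, 0, 0.0161, 0], [0, 0, 0.0161, 0], [0, 0, 0.0161, 0], [0, 0, 0.0161, 0], [0, 0, 0, 0]]]}}

```text
clock: 2.95
tool_pos: [0.4453, -0.2357, 0.0073]
eef_rot: [-3.139, 0.007, -0.341]
wrist_force: [-1.3, 0.8, -0.3]
opening: 0.999
gripper_force: 0.0
```

Request:
{"method": "servo_tool", "body": {"rows": [[[0, 0, 0, 0], [0, 0, 0, 0], [0, 0, 0, 0], [0, 0, 0, 0], [0, 0, 0, 0], [0, 0, 0, 0], [0, 0, 0, 0], [0, 0, 0, 0], [0, 0, 0, 0], [0, 0, 0, 0]]], "claw": 0.0, "grip_force": 90}}

```text
clock: 3.78
tool_pos: [0.4487, -0.2384, 0.012]
eef_rot: [3.141, -0.001, -0.342]
wrist_force: [-1.4, 0.8, 5.8]
opening: 0.184
gripper_force: 88.1
```

Request:
{"method": "servo_tool", "body": {"rows": [[[0, 0, -0.006, 0], [0, 0, -0.012, 0], [0, 0, -0.012, 0], [0, 0, -0.012, 0], [0, 0, -0.012, 0], [0, 0, -0.006, 0], [0, 0, 0, -5], [0, 0, 0, -5], [0, 0, 0, -5], [0, 0, 0, -5], [0, 0, 0, -5], [0, 0, 0, -4.6], [0, 0, 0, 0], [0, 0, 0, 0]]]}}

```text
clock: 4.95
tool_pos: [0.4479, -0.2375, 0.0704]
eef_rot: [-3.141, 0.0, 0.172]
wrist_force: [-0.4, 0.0, -1.6]
opening: 0.184
gripper_force: 88.2
```

Run:
```python
from h import *
o=env.observe();print(o['clock'],o['tool_pos'],np.degrees(o['eef_rot']),o['wrist_force'])
w,m=cap('wrist','w3');a,_=cap('scene','s3');b,_=cap('side','d3')
A=cv2.resize(np.ascontiguousarray(a[170:290,225:365]),None,fx=3,fy=3,interpolation=2)[:,:,::-1]
B=cv2.resize(np.ascontiguousarray(b[150:270,225:365]),None,fx=2.7,fy=3,interpolation=2)[:,:,::-1]
cv2.imwrite('pics/m3.png',np.hstack([A,B[:,:378]]));
```

```text
4.95 [ 0.44787539 -0.23752295  0.0704476 ] [-1.79970689e+02  2.35035215e-02  9.85192765e+00] [-0.3963825   0.02600927 -1.61489557]
```

View pics/w3.png

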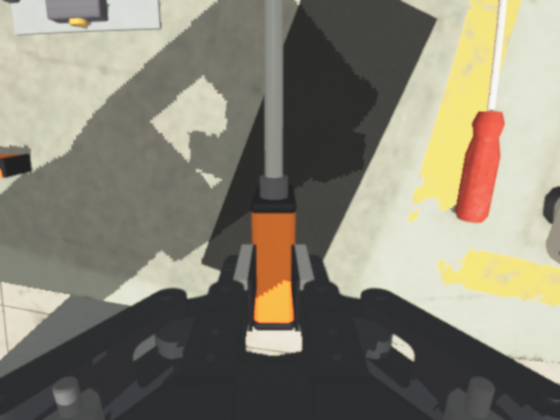

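View pics/m3.png

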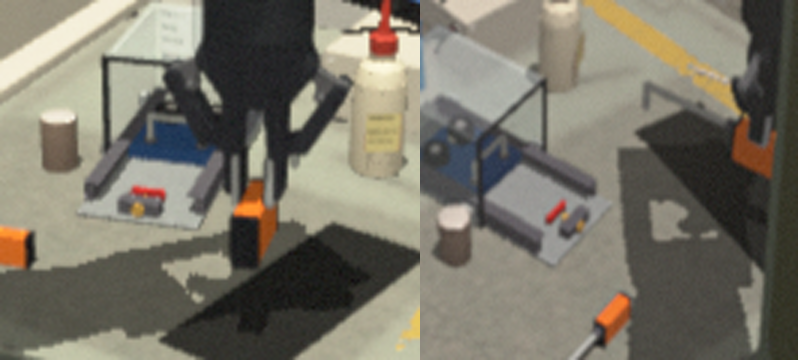

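The hook is held: handle at (273,265) and rod straight up the image at x≈274 in the wrist view. The plate's near edge runs (14,34)–(160,27), and the combined view shows the hook level with its tip free.

Run:
```python
from h import *
w,m=load('w3');_,mb=load('d3');w2,m2=load('w2')
o=env.observe();T=np.array(o['tool_pos']);y=o['eef_rot'][2]
def tool(X): d=X-T; return np.array([d[0]*np.cos(y)+d[1]*np.sin(y),d[0]*np.sin(y)-d[1]*np.cos(y),-d[2]])
# handle underside est: TCP was .012 w/ mat .003 => top 31mm above TCP
zt=T[2]+.031
print('handle front/back',[tool(x).round(4).tolist() for x in onz(m,[(273.5,207),(274,326)],zt)])
print('rod ends',[tool(x).round(4).tolist() for x in onz(m,[(273.5,180),(274.5,3)],T[2]+.021)])
D=lambda x,y:((x-420)/2.7+225-.4,y/3+150-.4)
print('tip side at top',tool(onz(mb,[D(646,83)],T[2]+.025)[0]).round(4),'bot',tool(onz(mb,[D(646,111)],T[2]-.009)[0]).round(4))
# tip within plane hook y=0: intersect the ray with vertical plane tool y=0
for p in ((646,85),(646,110)):
    c,d=ray(mb,[D(*p)]);n=np.array([np.sin(y),-np.cos(y),0]);X=c+d[0]*(n@(T-c))/(n@d[0]);print('vplane',tool(X).round(4))
e=onz(m,[(14,34),(160,27)],.004);v=e[0]-e[1];print('plate',e.round(4).tolist(),np.degrees(np.arctan2(-v[0],v[1])))
# line fits in w2 of rails etc.
h=cv2.cvtColor(np.ascontiguousarray(w2),cv2.COLOR_RGB2HSV);k=cv2.inRange(h,(0,180,120),(3,255,255))|cv2.inRange(h,(172,180,120),(180,255,255))
for x in cv2.findContours(k,0,2)[0]:
    if cv2.contourArea(x)>20:
        r=cv2.minAreaRect(x)
        if r[0][0]<200:
            q=onz(m2,cv2.boxPoints(r),.015);print(r,q.round(4)[:,:2].tolist())
```

```text
handle front/back [[0.0289, -0.0004, -0.031], [-0.0329, -0.0001, -0.031]]
rod ends [[0.0391, -0.0004, -0.021], [0.1138, 0.0001, -0.021]]
tip side at top [ 0.1354 -0.0072 -0.025 ] bot [ 0.1341 -0.0057  0.009 ]
vplane [ 0.1395 -0.     -0.0162]
vplane [0.1376 0.     0.0132]
plate [[0.5413, -0.0378, 0.004], [0.5596, -0.1407, 0.004]] 10.082252788144224
((96.57691955566406, 104.6153793334961), (4.4376020431518555, 24.684158325195312), 56.3099365234375) [[0.5836, -0.0703], [0.5884, -0.0982], [0.584, -0.099], [0.5792, -0.0711]]
```

Request:
{"method": "servo_tool", "body": {"rows": [[[0, -0.008, 0.002, 0], [0, -0.016, 0.002, 0], [0, -0.016, 0, 0], [0, -0.016, 0, 0], [0, -0.016, 0, 0], [0, -0.016, 0, 0], [0, -0.016, 0, 0], [0, -0.016, 0, 0], [0, -0.008, 0, 0], [0.01, 0, 0, 0], [0.015, 0, 0, 0], [0.015, 0, 0, 0], [0.01, 0, 0, 0], [0, 0, 0, 0], [0, 0, 0, 0]]]}}

```text
clock: 6.35
tool_pos: [0.4757, -0.1031, 0.0666]
eef_rot: [3.141, 0.0, 0.175]
wrist_force: [0.1, -0.1, -1.5]
opening: 0.186
gripper_force: 88.3
```

Run:
```python
from h import *
o=env.observe();T=np.array(o['tool_pos']);print(o['clock'],T,np.degrees(o['eef_rot']),o['wrist_force'])
print('u,n',T[0]*.9848+T[1]*.1736,-T[0]*.1736+T[1]*.9848)
w,m=cap('wrist','w4');b,_=cap('side','d4');a,_=cap('scene','s4')
B=cv2.resize(np.ascontiguousarray(b[165:255,210:330]),None,fx=4,fy=4,interpolation=2)[:,:,::-1]
cv2.imwrite('pics/m4.png',np.hstack([cv2.resize(w[:,:,::-1],(320,360))[:,:,:],B]))
```

```text
6.35 [ 0.47566056 -0.10314656  0.06660295] [1.79994175e+02 2.20402433e-02 1.00003703e+01] [ 0.08618177 -0.05340495 -1.49446533]
u,n 0.45052428194939675 -0.18415340255389967
```

View pics/m4.png

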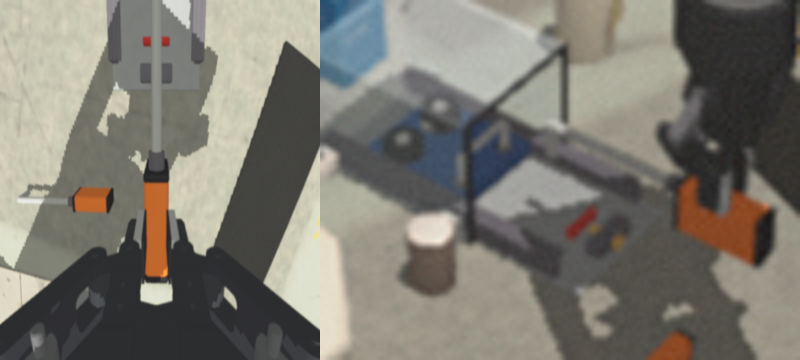

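The rod lies centred over the stop and red pad (156,41) in the wrist half. The side half shows the tip still in front of the hood, with the bail behind the frame at (490,140). I'll go in.

Request:
{"method": "servo_tool", "body": {"rows": [[[0.006, 0, 0, 0], [0.011, 0, 0, 0], [0.011, 0, 0, 0], [0.011, 0, 0, 0], [0.011, 0, 0, 0], [0.011, 0, 0, 0], [0.008, 0, 0, 0], [0.004, 0, 0, 0], [0, 0, 0, 0], [0, 0, 0, 0]]]}}

```text
clock: 7.33
tool_pos: [0.5471, -0.0903, 0.0665]
eef_rot: [-3.141, 0.001, 0.174]
wrist_force: [-0.4, -0.3, -1.2]
opening: 0.184
gripper_force: 88.3
```

Run:
```python
from h import *
o=env.observe();T=np.array(o['tool_pos']);print(o['clock'],T,np.degrees(o['eef_rot']),o['wrist_force'])
print('u,n',T[0]*.9848+T[1]*.1736,-T[0]*.1736+T[1]*.9848)
b,mb=cap('side','d5');a,ma=cap('scene','s5')
y=o['eef_rot'][2];tip=T+np.array([.138*np.cos(y),.138*np.sin(y),0])
for m,n in((ma,'s'),(mb,'d')):
    print(n,proj(m,[tip+[0,0,-.009],tip+[0,0,.025]]).round(1).tolist())
A=cv2.resize(np.ascontiguousarray(a[180:240,255:320]),None,fx=6,fy=6,interpolation=2)[:,:,::-1]
B=cv2.resize(np.ascontiguousarray(b[175:235,215:280]),None,fx=6,fy=6,interpolation=2)[:,:,::-1]
cv2.imwrite('pics/m5.png',np.hstack([A,B]))
```

```text
7.3333 [ 0.5470824  -0.0902917   0.06646644] [-1.79986119e+02  3.73956016e-02  9.98083996e+00] [-0.35818875 -0.31037664 -1.18246227]
u,n 0.5230921045490428 -0.1838927716719058
s [[284.7, 201.5], [284.6, 189.6]]
d [[246.5, 192.6], [246.1, 183.2]]
```

View pics/m5.png

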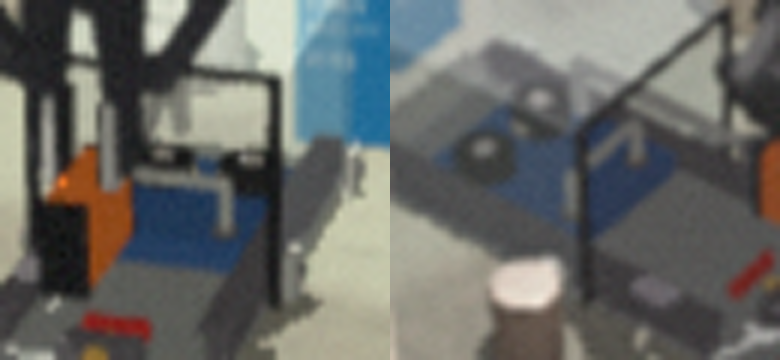

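The tip is inside the hood, at (180,115) in the left half and (580,80) in the right half. It is above and behind the bail bar (right half, (575,178)–(640,125)).

Run:
```python
from h import *
_,ma=load('s5');_,mb=load('d5')
S=lambda x,y:(x/6+255-.4,y/6+180-.4);D=lambda x,y:((x-390)/6+215-.4,y/6+175-.4)
f=lambda X:[(x[0]*.9848+x[1]*.1736).round(4) for x in X]+[(-x[0]*.1736+x[1]*.9848).round(4) for x in X]
print(f(onz(ma,[S(140,178),S(226,184)],.042)),f(onz(mb,[D(576,178),D(638,130)],.042)),f([tri(ma,S(226,180),mb,D(638,126))]),tri(ma,S(226,180),mb,D(638,126)))
```

```text
[np.float64(0.6411), np.float64(0.6446), np.float64(-0.171), np.float64(-0.2091)] [np.float64(0.6434), np.float64(0.6416), np.float64(-0.1573), np.float64(-0.2016)] [np.float64(0.6464), np.float64(-0.2074)] [ 0.67259902 -0.09203648  0.04095555]
```

Request:
{"method": "servo_tool", "body": {"rows": [[[0, 0, 0.005, 0], [0, 0, 0.007, 0], [0, 0, 0.007, 0], [0, 0, 0.007, 0], [0, 0, 0.005, 0], [0, 0, 0.002, 0], [0, 0, 0, 0], [0, 0, 0, 0], [0, 0, 0, 0]]]}}

```text
clock: 8.18
tool_pos: [0.5475, -0.0906, 0.034]
eef_rot: [3.141, -0.001, 0.174]
wrist_force: [0.1, -0.6, -1.8]
opening: 0.192
gripper_force: 88.3
```

Request:
{"method": "servo_tool", "body": {"rows": [[[-0.002, 0, 0, 0], [-0.002, 0, 0, 0], [-0.002, 0, 0, 0], [-0.002, 0, 0, 0], [-0.002, 0, 0, 0], [-0.002, 0, 0, 0]]]}}

```text
clock: 8.68
tool_pos: [0.5362, -0.0927, 0.0342]
eef_rot: [3.141, -0.002, 0.174]
wrist_force: [2.3, -0.0, -0.9]
opening: 0.185
gripper_force: 88.2
```

Request:
{"method": "servo_tool", "body": {"rows": [[[-0.002, 0, 0, 0], [-0.002, 0, 0, 0], [-0.002, 0, 0, 0], [-0.002, 0, 0, 0], [-0.002, 0, 0, 0]]]}}

```text
clock: 9.1
tool_pos: [0.5255, -0.0943, 0.0338]
eef_rot: [3.141, -0.0, 0.174]
wrist_force: [2.9, 0.9, -1.2]
opening: 0.19
gripper_force: 88.2
```

Request:
{"method": "servo_tool", "body": {"rows": [[[-0.003, 0, 0, 0], [-0.003, 0, 0, 0], [-0.003, 0, 0, 0], [-0.003, 0, 0, 0], [-0.003, 0, 0, 0], [-0.003, 0, 0, 0], [-0.003, 0, 0, 0], [-0.003, 0, 0, 0], [-0.003, 0, 0, 0], [-0.003, 0, 0, 0]]]}}

```text
clock: 9.93
tool_pos: [0.4956, -0.0995, 0.0337]
eef_rot: [-3.142, 0.0, 0.174]
wrist_force: [3.0, 0.8, -1.6]
opening: 0.188
gripper_force: 88.2
```

Request:
{"method": "servo_tool", "body": {"rows": [[[-0.001, 0, 0, 0], [-0.001, 0, 0, 0], [-0.001, 0, 0, 0], [-0.001, 0, 0, 0]]]}}

```text
clock: 10.27
tool_pos: [0.492, -0.1002, 0.0337]
eef_rot: [3.142, -0.0, 0.174]
wrist_force: [2.3, 0.9, -1.6]
opening: 0.183
gripper_force: 88.2
```

Request:
{"method": "servo_tool", "body": {"rows": [[[-0.001, 0, 0, 0], [-0.001, 0, 0, 0], [-0.001, 0, 0, 0], [-0.001, 0, 0, 0]]]}}

```text
clock: 10.6
tool_pos: [0.488, -0.1008, 0.0337]
eef_rot: [3.142, -0.0, 0.174]
wrist_force: [2.5, 0.7, -1.6]
opening: 0.189
gripper_force: 88.2
```

Request:
{"method": "servo_tool", "body": {"rows": [[[-0.001, 0, 0, 0], [-0.001, 0, 0, 0]]]}}

```text
clock: 10.77
tool_pos: [0.486, -0.1012, 0.0337]
eef_rot: [3.142, -0.0, 0.174]
wrist_force: [3.7, 1.0, -1.1]
opening: 0.189
gripper_force: 88.2
```

Request:
{"method": "servo_tool", "body": {"rows": [[[-0.001, 0, 0, 0], [-0.001, 0, 0, 0]]]}}

```text
clock: 10.93
tool_pos: [0.484, -0.1015, 0.0337]
eef_rot: [-3.142, 0.0, 0.174]
wrist_force: [2.7, 0.3, -0.3]
opening: 0.183
gripper_force: 88.2
```

Request:
{"method": "servo_tool", "body": {"rows": [[[-0.001, 0, 0, 0], [-0.001, 0, 0, 0]]]}}

```text
clock: 11.1
tool_pos: [0.482, -0.1019, 0.0337]
eef_rot: [-3.142, -0.0, 0.174]
wrist_force: [3.6, 0.8, -2.5]
opening: 0.189
gripper_force: 88.2
```

Request:
{"method": "servo_tool", "body": {"rows": [[[-0.001, 0, 0, 0], [-0.001, 0, 0, 0]]]}}

```text
clock: 11.27
tool_pos: [0.4801, -0.1022, 0.0337]
eef_rot: [-3.142, -0.0, 0.174]
wrist_force: [2.4, 0.5, -1.0]
opening: 0.185
gripper_force: 88.2
```

Request:
{"method": "servo_tool", "body": {"rows": [[[-0.001, 0, 0, 0], [-0.001, 0, 0, 0]]]}}

```text
clock: 11.43
tool_pos: [0.4781, -0.1026, 0.0337]
eef_rot: [-3.142, 0.0, 0.174]
wrist_force: [3.1, 1.0, -1.4]
opening: 0.185
gripper_force: 88.2
```

Request:
{"method": "servo_tool", "body": {"rows": [[[-0.001, 0, 0, 0]]]}}

```text
clock: 11.52
tool_pos: [0.4771, -0.1027, 0.0337]
eef_rot: [-3.142, -0.0, 0.174]
wrist_force: [3.1, 0.8, -1.3]
opening: 0.185
gripper_force: 88.2
```

Request:
{"method": "servo_tool", "body": {"rows": [[[-0.001, 0, 0, 0], [0, 0, 0, 0]]]}}

```text
clock: 11.68
tool_pos: [0.4759, -0.1029, 0.0336]
eef_rot: [-3.141, 0.0, 0.174]
wrist_force: [1.9, 0.9, -1.2]
opening: 0.186
gripper_force: 88.2
```

Request:
{"method": "servo_tool", "body": {"rows": [[[-0.001, 0, 0, 0]]]}}

```text
clock: 11.77
tool_pos: [0.4753, -0.1031, 0.0337]
eef_rot: [-3.142, -0.0, 0.174]
wrist_force: [3.6, -0.4, -1.9]
opening: 0.19
gripper_force: 88.2
```

Request:
{"method": "servo_tool", "body": {"rows": [[[-0.001, 0, 0, 0], [0, 0, 0, 0]]]}}

```text
clock: 11.93
tool_pos: [0.474, -0.1033, 0.0336]
eef_rot: [-3.142, 0.0, 0.174]
wrist_force: [2.9, 0.2, -2.7]
opening: 0.189
gripper_force: 88.2
```

Request:
{"method": "servo_tool", "body": {"rows": [[[-0.001, 0, 0, 0]]]}}

```text
clock: 12.02
tool_pos: [0.4734, -0.1034, 0.0337]
eef_rot: [3.142, -0.0, 0.174]
wrist_force: [2.3, 1.1, -1.6]
opening: 0.19
gripper_force: 88.2
```

Request:
{"method": "servo_tool", "body": {"rows": [[[-0.001, 0, 0, 0], [0, 0, 0, 0]]]}}

```text
clock: 12.18
tool_pos: [0.472, -0.1036, 0.0337]
eef_rot: [-3.142, 0.0, 0.174]
wrist_force: [2.5, 0.0, -1.9]
opening: 0.185
gripper_force: 88.2
```

Request:
{"method": "servo_tool", "body": {"rows": [[[-0.001, 0, 0, 0]]]}}

```text
clock: 12.27
tool_pos: [0.4714, -0.1038, 0.0337]
eef_rot: [3.142, -0.0, 0.174]
wrist_force: [3.6, 1.3, -2.1]
opening: 0.185
gripper_force: 88.2
```

Request:
{"method": "servo_tool", "body": {"rows": [[[-0.001, 0, 0, 0], [0, 0, 0, 0]]]}}

```text
clock: 12.43
tool_pos: [0.4701, -0.104, 0.0337]
eef_rot: [-3.142, 0.0, 0.174]
wrist_force: [2.5, 0.2, -1.0]
opening: 0.189
gripper_force: 88.2
```

Request:
{"method": "servo_tool", "body": {"rows": [[[-0.001, 0, 0, 0]]]}}

```text
clock: 12.52
tool_pos: [0.4694, -0.1041, 0.0337]
eef_rot: [3.142, -0.0, 0.174]
wrist_force: [3.0, 0.2, -1.4]
opening: 0.186
gripper_force: 88.2
```

Request:
{"method": "servo_tool", "body": {"rows": [[[-0.001, 0, 0, 0], [0, 0, 0, 0]]]}}

```text
clock: 12.68
tool_pos: [0.4681, -0.1043, 0.0336]
eef_rot: [-3.142, 0.0, 0.174]
wrist_force: [2.6, 0.9, -1.8]
opening: 0.188
gripper_force: 88.2
```

Request:
{"method": "servo_tool", "body": {"rows": [[[-0.001, 0, 0, 0]]]}}

```text
clock: 12.77
tool_pos: [0.4675, -0.1045, 0.0337]
eef_rot: [3.142, -0.0, 0.174]
wrist_force: [5.5, 0.9, -3.1]
opening: 0.188
gripper_force: 88.2
```

Request:
{"method": "servo_tool", "body": {"rows": [[[-0.001, 0, 0, 0], [0, 0, 0, 0]]]}}

```text
clock: 12.93
tool_pos: [0.4676, -0.1047, 0.0341]
eef_rot: [3.141, -0.003, 0.174]
wrist_force: [5.9, 1.8, -1.9]
opening: 0.185
gripper_force: 88.2
```

Pad felt. I'll load it in small steps.

Request:
{"method": "servo_tool", "body": {"rows": [[[-0.001, 0, 0, 0], [0, 0, 0, 0], [0, 0, 0, 0]]]}}

```text
clock: 13.18
tool_pos: [0.4671, -0.1049, 0.0343]
eef_rot: [3.141, -0.004, 0.174]
wrist_force: [6.0, 1.8, -1.8]
opening: 0.183
gripper_force: 88.2
```

Request:
{"method": "servo_tool", "body": {"rows": [[[-0.001, 0, 0, 0], [0, 0, 0, 0], [0, 0, 0, 0]]]}}

```text
clock: 13.43
tool_pos: [0.4668, -0.1051, 0.0345]
eef_rot: [3.14, -0.005, 0.174]
wrist_force: [7.3, 2.2, -2.2]
opening: 0.184
gripper_force: 88.2
```

Request:
{"method": "servo_tool", "body": {"rows": [[[-0.001, 0, 0, 0], [-0.001, 0, 0, 0], [0, 0, 0, 0], [0, 0, 0, 0]]]}}

```text
clock: 13.77
tool_pos: [0.4662, -0.1056, 0.0349]
eef_rot: [3.14, -0.008, 0.173]
wrist_force: [10.5, 1.9, -3.0]
opening: 0.184
gripper_force: 88.2
```

Request:
{"method": "servo_tool", "body": {"rows": [[[-0.001, 0, 0, 0], [0, 0, 0, 0], [0, 0, 0, 0]]]}}

```text
clock: 14.02
tool_pos: [0.466, -0.1057, 0.0351]
eef_rot: [3.139, -0.009, 0.173]
wrist_force: [11.0, 3.5, -4.1]
opening: 0.185
gripper_force: 88.2
```

Request:
{"method": "servo_tool", "body": {"rows": [[[-0.001, 0, 0, 0], [0, 0, 0, 0], [0, 0, 0, 0]]]}}

```text
clock: 14.27
tool_pos: [0.4657, -0.1059, 0.0354]
eef_rot: [3.139, -0.011, 0.173]
wrist_force: [12.3, 2.7, -4.1]
opening: 0.191
gripper_force: 88.2
```

Request:
{"method": "servo_tool", "body": {"rows": [[[-0.001, 0, 0, 0], [-0.001, 0, 0, 0], [0, 0, 0, 0], [0, 0, 0, 0]]]}}

```text
clock: 14.6
tool_pos: [0.465, -0.1064, 0.0358]
eef_rot: [3.138, -0.014, 0.173]
wrist_force: [15.7, 5.2, -4.1]
opening: 0.183
gripper_force: 88.3
```

Request:
{"method": "servo_tool", "body": {"rows": [[[-0.001, 0, 0, 0], [0, 0, 0, 0], [0, 0, 0, 0], [0, 0, 0, 0]]]}}

```text
clock: 14.93
tool_pos: [0.4648, -0.1066, 0.036]
eef_rot: [3.138, -0.015, 0.173]
wrist_force: [16.9, 4.3, -6.4]
opening: 0.189
gripper_force: 88.3
```

Request:
{"method": "servo_tool", "body": {"rows": [[[0, 0, 0, 0]]]}}

```text
clock: 15.02
tool_pos: [0.4648, -0.1066, 0.036]
eef_rot: [3.138, -0.015, 0.173]
wrist_force: [17.5, 4.5, -5.7]
opening: 0.185
gripper_force: 88.3
```

Request:
{"method": "servo_tool", "body": {"rows": [[[0, 0, 0, 0], [0, 0, 0, 0], [0, 0, 0, 0], [0, 0, 0, 0], [0, 0, 0, 0], [0, 0, 0, 0], [0, 0, 0, 0], [0, 0, 0, 0], [0, 0, 0, 0], [0, 0, 0, 0]]]}}

```text
clock: 15.85
tool_pos: [0.4648, -0.1066, 0.036]
eef_rot: [3.138, -0.015, 0.173]
wrist_force: [16.6, 4.7, -6.2]
opening: 0.188
gripper_force: 88.3
```

Run:
```python
from h import *
o=env.observe();T=np.array(o['tool_pos']);F=np.array(o['wrist_force']);print(T,F,F[0]*.9848+F[1]*.1736)
print('u',T[0]*.9848+T[1]*.1736)
a,m=cap('scene','s6')
```

```text
[ 0.46479014 -0.10655228  0.03600262] [16.59028906  4.6760389  -6.19973405] 17.149877015939932
u 0.4392278527838551
```

Request:
{"method": "servo_tool", "body": {"rows": [[[0.001, 0, 0, 0], [0.002, 0, 0, 0], [0.002, 0, 0, 0], [0.002, 0, 0, 0], [0.002, 0, 0, 0], [0.002, 0, 0, 0], [0.002, 0, 0, 0], [0.002, 0, 0, 0], [0.002, 0, 0, 0], [0.002, 0, 0, 0], [0, 0, 0, 0], [0, 0, 0, 0], [0, 0, 0, 0]]]}}

```text
clock: 16.98
tool_pos: [0.476, -0.1029, 0.0336]
eef_rot: [-3.141, 0.0, 0.174]
wrist_force: [1.1, 0.1, -1.6]
opening: 0.187
gripper_force: 88.9
```

Run:
```python
from h import *
o=env.observe();T=np.array(o['tool_pos']);F=np.array(o['wrist_force']);print(o['clock'],T,F,o['eef_rot'])
print('u',T[0]*.9848+T[1]*.1736)
a,ma=cap('scene','s7');b,mb=cap('side','d7')
y=o['eef_rot'][2];tip=T+np.array([.138*np.cos(y),.138*np.sin(y),0])
for m,n in((ma,'s'),(mb,'d')): print(n,proj(m,[tip+[0,0,-.009],tip+[0,0,.025]]).round(1).tolist())
A=cv2.resize(np.ascontiguousarray(a[180:255,235:320]),None,fx=4.5,fy=4.5,interpolation=2)[:,:,::-1]
B=cv2.resize(np.ascontiguousarray(b[165:240,215:300]),None,fx=4.5,fy=4.5,interpolation=2)[:,:,::-1]
cv2.imwrite('pics/m7.png',np.hstack([A,B]))
```

```text
16.9833 [ 0.47602319 -0.10287041  0.03360513] [ 1.13899695  0.14090088 -1.57818371] [-3.14144517e+00  4.19532930e-04  1.73966633e-01]
u 0.4509293353976085
s [[277.2, 224.0], [277.0, 211.8]]
d [[267.1, 211.6], [267.0, 202.4]]
```

View pics/m7.png

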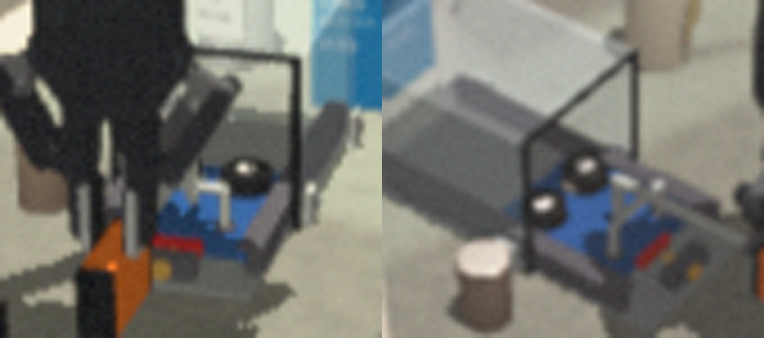

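Tray is against the red pad (right half, (655,250)) with both pucks seated. The tip is behind the bail and unloaded. I'll lift out and go back.

Request:
{"method": "servo_tool", "body": {"rows": [[[0, 0, -0.004, 0], [0, 0, -0.008, 0], [0, 0, -0.008, 0], [0, 0, -0.008, 0], [0, 0, -0.008, 0], [0, 0, 0, 0], [-0.01, 0, 0, 0], [-0.015, 0, 0, 0], [-0.015, 0, 0, 0], [-0.01, 0, 0, 0], [0, 0.008, 0, 0], [0, 0.016, 0, 0], [0, 0.016, 0, 0], [0, 0.016, 0, 0], [0, 0.016, 0, 0], [0, 0.016, 0, 0], [0, 0.016, 0, 0], [0, 0.016, 0, 0], [0, 0.008, 0, 0], [0, 0, 0, 0]]]}}

```text
clock: 18.75
tool_pos: [0.4499, -0.2399, 0.0699]
eef_rot: [3.14, -0.001, 0.172]
wrist_force: [-0.2, -0.3, -2.4]
opening: 0.188
gripper_force: 88.9
```

Request:
{"method": "servo_tool", "body": {"rows": [[[0, 0, 0, 5], [0, 0, 0, 5], [0, 0, 0, 5], [0, 0, 0, 5], [0, 0, 0, 5], [0, 0, 0, 4.6], [0, 0, 0, 0], [0, 0, 0, 0], [0, 0, 0, 0]]]}}

```text
clock: 19.5
tool_pos: [0.449, -0.2372, 0.0696]
eef_rot: [-3.141, 0.0, -0.341]
wrist_force: [0.0, -0.4, -1.4]
opening: 0.188
gripper_force: 88.9
```

Request:
{"method": "servo_tool", "body": {"rows": [[[0, 0, 0.008, 0], [0, 0, 0.01, 0], [0, 0, 0.01, 0], [0, 0, 0.01, 0], [0, 0, 0.008, 0], [0, 0, 0.005, 0], [0, 0, 0.003, 0], [0, 0, 0, 0], [0, 0, 0, 0], [0, 0, 0, 0]]]}}

```text
clock: 20.33
tool_pos: [0.4496, -0.238, 0.0162]
eef_rot: [3.141, -0.001, -0.343]
wrist_force: [-0.4, 0.6, -1.2]
opening: 0.187
gripper_force: 88.9
```

Request:
{"method": "servo_tool", "body": {"rows": [[[0, 0, 0.001, 0], [0, 0, 0.001, 0], [0, 0, 0.0005, 0], [0, 0, 0, 0], [0, 0, 0, 0]]]}}

```text
clock: 20.75
tool_pos: [0.4491, -0.2376, 0.0132]
eef_rot: [3.142, -0.0, -0.343]
wrist_force: [-0.5, 0.2, -0.8]
opening: 0.188
gripper_force: 88.9
```

Request:
{"method": "servo_tool", "body": {"rows": [[[0, 0, 0.0005, 0], [0, 0, 0.0005, 0], [0, 0, 0.0005, 0], [0, 0, 0, 0], [0, 0, 0, 0]]]}}

```text
clock: 21.17
tool_pos: [0.4491, -0.2377, 0.012]
eef_rot: [3.141, 0.0, -0.343]
wrist_force: [-1.9, 0.3, 3.0]
opening: 0.184
gripper_force: 89.5
```

Request:
{"method": "servo_tool", "body": {"rows": [[[0, 0, 0.0005, 0], [0, 0, 0.0005, 0], [0, 0, 0, 0], [0, 0, 0, 0]]]}}

```text
clock: 21.5
tool_pos: [0.4491, -0.2379, 0.0119]
eef_rot: [3.141, 0.0, -0.343]
wrist_force: [-5.3, 1.3, 10.9]
opening: 0.187
gripper_force: 90.5
```

Request:
{"method": "servo_tool", "body": {"rows": [[[0, 0, -0.001, 0], [0, 0, 0, 0]]]}}

```text
clock: 21.67
tool_pos: [0.4494, -0.2379, 0.012]
eef_rot: [3.141, -0.001, -0.343]
wrist_force: [-1.1, 0.9, 4.3]
opening: 0.188
gripper_force: 89.6
```

Request:
{"method": "servo_tool", "body": {"rows": [[[0, 0, 0, 0], [0, 0, 0, 0], [0, 0, 0, 0], [0, 0, 0, 0], [0, 0, 0, 0], [0, 0, 0, 0], [0, 0, 0, 0], [0, 0, 0, 0]]], "claw": 1.0, "grip_force": 20}}

```text
clock: 22.33
tool_pos: [0.4491, -0.2376, 0.0117]
eef_rot: [-3.142, -0.0, -0.343]
wrist_force: [-0.3, 0.9, 0.2]
opening: 0.998
gripper_force: 0.0
```

Request:
{"method": "servo_tool", "body": {"rows": [[[0, 0, -0.005, 0], [0, 0, -0.01, 0], [0, 0, -0.015, 0], [0, 0, -0.02, 0], [0, 0, -0.02, 0], [0, 0, -0.02, 0], [0, 0, -0.02, 0], [0, 0, -0.02, 0], [0, 0, -0.02, 0], [0, 0, -0.02, 0], [0, 0, -0.02, 0], [0, 0, -0.01, 0], [0, 0, 0, 0], [0, 0, 0, 0]]]}}

```text
clock: 23.5
tool_pos: [0.4493, -0.2377, 0.2122]
eef_rot: [3.141, -0.001, -0.343]
wrist_force: [-0.7, -0.1, -0.4]
opening: 0.996
gripper_force: 0.0
```

Run:
```python
from h import *
o=env.observe();print(o['clock'],o['tool_pos'],o['eef_rot'])
w,m=cap('wrist','w8');a,ma=cap('scene','s8')
h=cv2.cvtColor(np.ascontiguousarray(w),cv2.COLOR_RGB2HSV)
k=cv2.inRange(h,(4,150,90),(19,255,255))
for x in cv2.findContours(k,0,2)[0]:
    if cv2.contourArea(x)>150:
        r=cv2.minAreaRect(x);q=onz(m,cv2.boxPoints(r),.043);print(r,q[:,:2].mean(0),q.round(4)[:,:2].tolist())
A=cv2.resize(np.ascontiguousarray(a[180:290,225:365]),None,fx=2.8,fy=3.2)[:,:,::-1]
cv2.imwrite('pics/m8.png',np.hstack([cv2.resize(w[:,:,::-1],(400,352)),A]))
```

```text
23.5 [ 0.4492882  -0.23772945  0.21222518] [ 3.14114908e+00 -1.35556821e-03 -3.42680511e-01]
((105.76153564453125, 238.70770263671875), (11.907332420349121, 31.13271713256836), 60.2551155090332) [ 0.45168291 -0.03613903] [[0.4554, -0.0165], [0.4615, -0.0552], [0.4482, -0.0559], [0.4417, -0.017]]
((274.0, 183.5), (53.0, 20.0), 90.0) [ 0.44683853 -0.2369315 ] [[0.4774, -0.2368], [0.4704, -0.2564], [0.4161, -0.2375], [0.4234, -0.2171]]
```

View pics/m8.png

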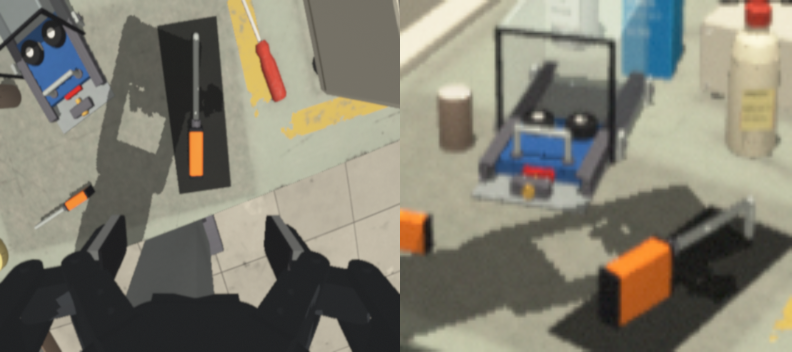

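The hook stands on its mat at its original pose (centre (0.4468, -0.2369)). The tray is at the pad with both specimens seated, and the gripper is clear.

```bash
python3 -c "
from workcell import env
print(env.close_job())"
```

```text
the job is handed in; nothing more can be done
None
```

I handed the job in, and no verdict came back: the tray pressed the stop for over 1 s with an estimated 12–14 N (17 N measured pull less sliding friction), both specimens stayed seated, and the hook stands back on its mat as it lay.

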